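Slide a pearl plaque home in its case and latch it

TASK

A mother-of-pearl plaque is sticking out from under the hood of the open security case. Press down on its top with the closed fingertips, just firmly enough that it does not slip and never harder than about 25 N, and slide it along its channel away from the hood, pushing the stiff brass follower back until the plaque is fully home. Then push the chrome latch all the way down behind it, back off, and leave the other things on the counter where they are.

Things in the scene. Friction and masses are not known exactly. Their poses are not given: they have to be found in the camera images.
- case: Fixed dark security case, 130 (x) by 225 (y) mm; origin: centre of its underside, z up, only yawed. Its lid lies open behind it (to x = +191 mm, 18 mm high). A channel 73 mm wide runs along its y axis (x = 0), open from above between y = -45 and +65 mm: slippery floor (friction about 0.15) at z = 18 mm, side rails up to z = 26 mm. All mm in this list are in the case frame.
- hood_edge (a point): Middle of the mouth edge, on top, of the fixed hood that bridges the channel from y = -110 to -45 mm: point (0, -45, 34). Hood underside z = 27 mm, top z = 34 mm. The plaque slides out from under it towards +y.
- cover_edge (a point): Middle of the edge, on top, of the fixed cover that bridges the far end of the channel from y = +65 to +115 mm: point (0, +65, 34). Underside z = 27 mm, top z = 34 mm. The plaque's front end slides 22 mm in under it.
- plaque: Loose pearl plaque with gold lines, 70 (own x) by 120 (own y) by 6 mm, about 70 g, flat in the channel, own +y along the case's +y; origin: centre of its underside. At the start its tail (-y end) is under the hood, its centre at y = -30 to -18 mm. Fingertip friction on its top is 0.5 or more. With under about 9 N of press they slip at the follower; over 30 N cracks it.
- bay_home (a point): Point (0, +27, 18) on the channel floor where the plaque's origin lies when the plaque is fully home: the follower is at its end stop and the plaque's tail is 3 mm past the latch tooth. Its axes are the case's.
- follower (a joint): Brass bar across the channel, hidden under the cover, that the plaque pushes ahead of it. Value = metres pushed to +y: 0 = face at y = +67 mm (it starts at 0 to 0.006), 0.020 = hard end stop, face at y = +87 mm (plaque home). About 3 N of dry friction; it stays where it is left.
- latch (a joint): Chrome latch arm, 7 mm wide, hinged on the +x rail at (52, -39.5, 30), lying across the channel towards -x. Value = opening in rad: 0 fully down, starts 0.35 to 0.5 (tip raised). Stiff: about 2 N at the tip, stays as left. The tooth under its middle (y = -43 to -36 mm) drops behind the plaque's tail; if the plaque is not home it lands on it and the latch stays up.
- latch_tab (a point): Middle of the top face of the latch's flat tip tab, 26 by 28 by 6 mm, 131 mm from the hinge; it overhangs the front of the case. With the latch fully down it is at case (-79, -39.5, 33) mm. Push it down here.
- die_a: Bystander: red die, 20 mm cube; origin: centre of its underside.
- die_b: Bystander: red die, 20 mm cube; origin: centre of its underside.
- chips_green: Bystander: stack of green chips, 40 mm across, 37 mm high; origin: centre of its underside.
- chips_blue: Bystander: stack of blue chips, 40 mm across, 27 mm high; origin: centre of its underside.
- comb: Bystander: pale blue chip sorting comb lying flat, 200 by 85 by 10 mm; origin: centre of its underside.
- paddle: Bystander: black acrylic paddle lying flat, 240 by 85 by 8 mm; origin: on its underside where handle meets blade.
- spare_plaques: Bystander: stack of four pearl plaques, 70 by 120 by 24 mm; origin: centre of its underside.
Things that resemble listed ones, but are neither listed nor needed, are in the scene too. There is more than one size of the plaque; the job needs the smaller.

How it is judged:
On the way:
1. the plaque is slid fully home while the latch is still up (y of plaque in the frame of bay_home above -0.003 m and value of joint follower above 0.017 m and value of joint latch above 0.25 rad), for 0.2 s.
At the end, for the whole second after the job is handed in: The plaque lies flat and at rest in the channel within 3 mm of home (follower at its end stop) and the latch is down behind it (within 0.04 rad of fully down) (y of plaque in the frame of bay_home between -0.003 and 0.003 m and z of plaque in the frame of bay_home below 0.002 m and angle between plaque's own z axis and vertical below 0.03 rad and value of joint latch below 0.04 rad and linear speed of plaque below 0.01 m/s); the robot touches nothing.
It fails at once if the plaque is pressed harder than 30 N (contact force between the fingers and plaque above 30 N).
It fails at once if a bystander is shifted by more than 20 mm (distance of any of die_a, die_b, chips_green, chips_blue, comb, paddle, spare_plaques from where it was at the start of the episode above 0.02 m).
It also fails if it takes over 58 s, if anything falls off the work surface, if the arm or the gripper's body presses on something with over 40 N, if the wrist force passes 120 N, or if a joint passes its speed limit or range.

ROBOT

A 6-joint arm with a two-finger parallel gripper is mounted at the origin on the work surface. World frame = base frame: x ahead of the robot, y to its left, z up, the work surface at z = 0. Lengths are in m, angles in rad, forces in N, time in s.
With the tool pointing down it reaches from about 0.35 to 0.975 m from the base axis. Payload 17.4 kg.
Tool frame: the origin (TCP) lies between the finger pads; the fingertips stand 22 mm ahead of it and the grasp point (between the pads) lies 3 mm ahead of it (robot.tcp_to_tips is the distance from the TCP to the fingertips, in m); z points along the fingers, x is the direction in which the jaws open and shut, and the axes are right-handed (so a half turn about z gives the same grasp; the last joint's range is limited). The gripper opens to 85 mm and grips with 20 to 120 N. Pads are 22 mm wide; open, the fingers measure 114 mm over their backs; the gripper's body (76 mm by 85 mm) begins 54 mm behind the grasp point. The pads swing forward as they close: fully open they stand 13 mm farther back than shut.
Start: joints at [-1.305, 0.116, 1.442, -0, 1.584, -0.038], TCP at [0.202, -0.644, 0.253] pointing down, gripper open.
Joint ranges: [-2.83, 2.83], [-0.83, 2.19], [0.07, 2.5], [-1.14, 4.28], [0.01, 3], [-2.97, 2.97]. Speed limits (rad/s): [1.89, 1.89, 2.22, 3.14, 3.14, 3.14].

INTERFACE

Orientations are given as [roll, pitch, yaw] about the fixed x, y, z axes, in that order (R = Rz(yaw) Ry(pitch) Rx(roll)).
In Python, from plant import monitor, snapshot, calibration, ticket, robot gives the robot as it stands. The module is installed in compiled form; this text tells all that it offers.
- The arm moves only by the tool play_rows, never from a script. Its argument "increments" is a list of rows, each a list of 3 entries, a list of its own where there are three numbers: the opening, from 0 (shut) to 1 (fully open), then the shift along the tool's x, y, z normalised to -1 to 1, where 1 is 0.025 m, then the turn about the tool's z normalised to -1 to 1, where 1 is 4 degrees. A call has 1 to 20 rows; each row shifts and turns the commanded pose from where the row before left it, along the tool's axes as they then stand; what a row does not reach is not made up. A row lasts 1/12 s, in which the tool goes at most 41.7 mm and 7.16 degrees, less where a joint would pass 70% of its speed; a pose out of reach is approached as far as the arm can. A call with a number of a shift or a turn outside -1 to 1 is refused whole. A call with a gripper value outside its range is refused whole. The fingers move at their own pace and stop on an object; the grip force is fixed at half the most. Time passes only in rows, so rows that do not move let the fingers close. It gives the time, the measured TCP pose, the force and the opening at its end, in the units of the state.
- monitor.read_state(): the state, without advancing time (a new reading comes with each control period).
- snapshot(name): name is "side" or "top"; returns the picture (400x640x3 uint8, red, green, blue); there is no depth.
- calibration(name): a dict with "intrinsics" (3x3 intrinsics, pixels), "world_from_camera" (4x4, takes a point from camera to world coordinates). Camera axes: x right, y down, z forward; pixel columns grow to the right and rows downward; lengths in m; the calibration is good to about 2 mm. A picture is of the moment at which its call begins. calibration takes no time and is no camera call.
- ticket.hand_in(): hands the job in, once; it reports no verdict.
The state is a dict: "time": time; "q": joint angles; "joint_velocities": joint speeds; "joint_efforts": joint torques, N m; "position": TCP position; "orientation": TCP orientation; "force": force on the tool from outside, world axes, zero at the start; "torque": the same for the moment, N m; "finger_gap": finger opening in m.
Only numpy, scipy, OpenCV 4.12 (cv2) and the standard library are available. Lean on these libraries where they do the work, as an engineer would, in place of code of your own. Each camera call takes 0.05 s, during which the arm holds its last target. There are 200 camera calls.

## Working session

There is one attempt and no reset: what is moved stays moved. The work goes in short steps, Python scripts to look and compute and a tool call to move; the robot and the scene stay as the last step left them, time stands still between calls to the robot, and variables do not carry over. Pictures are saved under pics/ and viewed, about 8 in all and at most 12, crops included, and the job is handed in when it is done.

Besides the shell and the picture viewer there is one more tool, called after "Emit:" by a JSON object that holds its "api" and its "payload". play_rows: Moves the arm, as the interface text tells. Scaled input: -1 to 1 covers 0.025 m each way for a shift and 4 degrees each way for a turn. Its arguments: {"type":"object","properties":{"increments":{"type":"array","items":{"type":"array"}}},"required":["increments"]}

```bash
mkdir -p pics; python3 - <<'E'
from plant import monitor,snapshot,calibration,robot
import cv2,numpy as np
np.set_printoptions(precision=4,suppress=True)
for n in("top","side"):
    im=snapshot(n); cv2.imwrite(f"pics/{n}0.png",im[:,:,::-1]); c=calibration(n); print(n,np.array(c["intrinsics"]),np.array(c["world_from_camera"]))
s=monitor.read_state();print(s);print(robot.tcp_to_tips)
E
```

```text
top [[450.8407   0.     323.0405]
 [  0.     450.8407 196.9434]
 [  0.       0.       1.    ]] [[-0.0009 -0.9953  0.0966  0.4124]
 [-0.9997  0.0032  0.0238 -0.0194]
 [-0.024  -0.0966 -0.995   1.5505]
 [ 0.      0.      0.      1.    ]]
side [[502.6702   0.     326.1114]
 [  0.     502.6702 199.5995]
 [  0.       0.       1.    ]] [[-0.6897 -0.5287  0.4947 -0.1019]
 [-0.7238  0.4855 -0.4903  0.647 ]
 [ 0.019  -0.6963 -0.7175  1.022 ]
 [ 0.      0.      0.      1.    ]]
{'time': 0.1, 'q': array([-1.3048,  0.1164,  1.4422, -0.    ,  1.584 , -0.0378]), 'joint_velocities': array([-0.0004, -0.0003, -0.0007, -0.0005,  0.0017,  0.002 ]), 'joint_efforts': array([  0.0003, -73.3673, -63.3792,  -0.0002,   0.0053,  -0.    ]), 'position': array([ 0.2019, -0.6439,  0.2526]), 'orientation': array([-3.1416,  0.0011, -1.267 ]), 'force': array([-0.4947,  0.7862, -0.0131]), 'torque': array([-0.0226, -0.0238,  0.0476]), 'finger_gap': 0.08522374535073271}
0.022
```

View pics/top0.png

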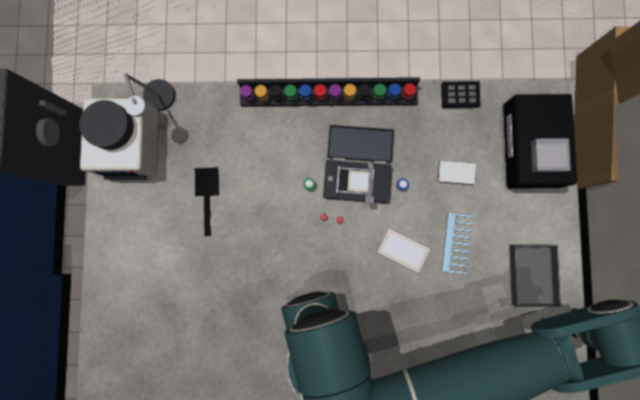

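View pics/side0.png

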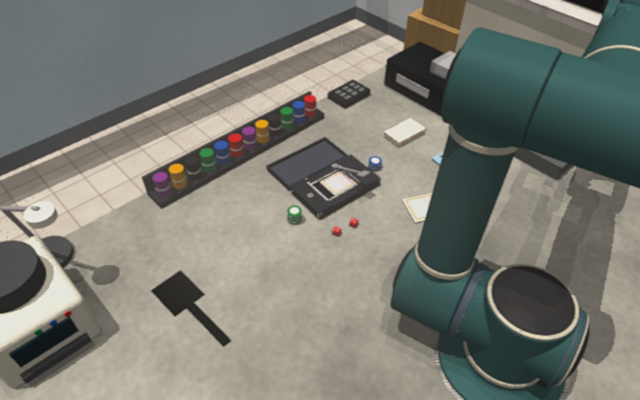

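The top view shows the case around (358,180), with its lid towards image-up (world +x), the latch arm on the right at (372,195) and the dice at (324,217) and (340,220). Next I'll zoom in on the case.

```bash
python3 - <<'E'
import cv2
a=cv2.imread("pics/top0.png")[115:230,290:420]; b=cv2.imread("pics/side0.png")[130:220,260:390]
cv2.imwrite("pics/c.png",cv2.resize(a,None,fx=5,fy=5,interpolation=2))
cv2.imwrite("pics/d.png",cv2.resize(b,None,fx=6,fy=6,interpolation=2))
E
```

```text
(no output)
```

View pics/c.png

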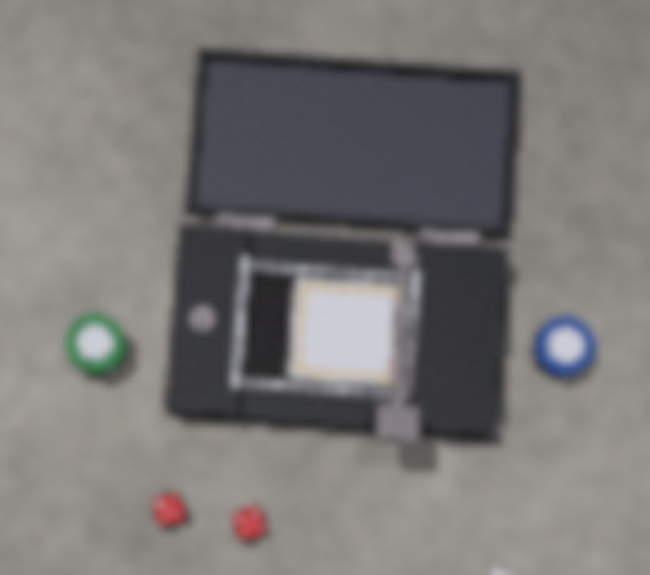

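View pics/d.png

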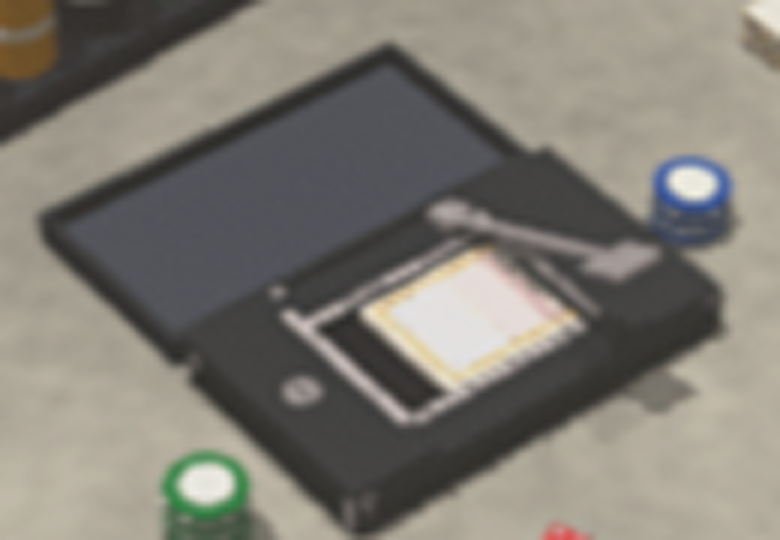

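The crops show the case top corners at crop-top (183,225), (512,243), (498,440) and (168,415), the cover edge at about column 243/235, and the plaque front at about column 293. The latch is raised, with its tab near (398,420). I'll compute the case pose from these.

```bash
cat > h.py <<'E'
import numpy as np, cv2
from plant import monitor,snapshot,calibration
np.set_printoptions(precision=4,suppress=True)
def ray(n,uv,z):
    c=calibration(n);K=np.array(c["intrinsics"]);T=np.array(c["world_from_camera"])
    d=T[:3,:3]@np.linalg.solve(K,[uv[0],uv[1],1]);o=T[:3,3];return o+d*(z-o[2])/d[2]
def fit(P,Q): # 2D rigid, case->world
    P=np.array(P);Q=np.array(Q);p=P.mean(0);q=Q.mean(0);A=P-p;B=Q-q
    th=np.arctan2((A[:,0]*B[:,1]-A[:,1]*B[:,0]).sum(),(A*B).sum());R=np.array([[np.cos(th),-np.sin(th)],[np.sin(th),np.cos(th)]])
    return th,q-R@p,(Q-(P@R.T+q-p@R.T*0-p@R.T))
E
python3 - <<'E'
from h import *
t=lambda u,v,z:ray("top",(290+(u+.5)/5-.5,115+(v+.5)/5-.5),z)[:2]
s=lambda u,v,z:ray("side",(260+(u+.5)/6-.5,130+(v+.5)/6-.5),z)[:2]
C=[t(183,225,.034),t(512,243,.034),t(498,440,.034),t(168,415,.034)]
P=[(.065,.1125),(.065,-.1125),(-.065,-.1125),(-.065,.1125)]
print(fit(P,C))
L=[t(203,50,.018),t(518,72,.018)]
print("lid",fit(P[:2],L)[0], np.array(L))
th,o,_=fit(P,C);R=np.array([[np.cos(th),-np.sin(th)],[np.sin(th),np.cos(th)]])
q=lambda w:(R.T@(w-o))*1000
print("lidcase",[q(l) for l in L])
print("cover edge pts",q(t(243,258,.034)),q(t(235,387,.034)),"mouth",q(t(416,270,.034)),q(t(410,393,.034)))
print("plaque front",q(t(293,330,.024)))
print("side: case corners",q(s(545,150,.034)),q(s(720,292,.034)),q(s(358,525,.034)),"cover edge",q(s(290,315,.034)),q(s(405,420,.034)))
print("side plaque front",q(s(368,310,.024)),q(s(455,385,.024)))
for z in(.075,.085,.095):print("tab z",z,"top",q(t(398,420,z)),"side",q(s(622,260,z)))
E
```

```text
(np.float64(-0.07303320032470301), array([ 0.6146, -0.1002]), array([[-0.0002, -0.0013],
       [ 0.0026, -0.0001],
       [-0.0018,  0.0019],
       [-0.0006, -0.0004]]))
lid -0.0782959290270026 [[ 0.8132 -0.0078]
 [ 0.7961 -0.2253]]
lidcase [array([191.3237, 106.6071]), array([ 190.1754, -111.5726])]
cover edge pts [44.9535 68.8533] [-43.4416  68.1722] mouth [ 44.7294 -48.7444] [-39.2988 -49.874 ]
plaque front [-0.6058 31.4501]
side: case corners [  59.8325 -107.7154] [ -69.6856 -105.0695] [-78.9363 124.4892] cover edge [45.0214 65.7526] [-41.983   67.1174]
side plaque front [32.8866 28.0428] [-31.5538  28.0028]
tab z 0.075 top [-62.1692 -40.0137] side [-54.9295 -51.1831]
tab z 0.085 top [-63.1547 -39.297 ] side [-62.4705 -43.3265]
tab z 0.095 top [-64.1402 -38.5803] side [-70.0116 -35.4699]
```

Emit:
{"api": "play_rows", "payload": {"increments": [[0,[0,0,0],-1],[0,[0,0,0],-1],[0,[0,0,0],-1],[0,[0,0,0],-1],[0,[0,0,0],-1],[0,[0,0,0],-1],[0,[0,0,0],-1],[0,[0,0,0],-1],[0,[0,0,0],-1],[0,[0,0,0],-1],[0,[0,0,0],-1],[0,[0,0,0],-1],[0,[0,0,0],-1],[0,[0,0,0],-1],[0,[0,0,0],-1],[0,[0,0,0],-1],[0,[0,0,0],-1],[0,[0,0,0],-0.1],[0,[0,0,0],0],[0,[0,0,0],0]]}}

```text
time: 1.77
position: [0.2019, -0.6441, 0.2531]
orientation: [-3.141, 0.0, -0.075]
force: [-0.6, 0.2, -0.0]
finger_gap: 0.0002
```

Emit:
{"api": "play_rows", "payload": {"increments": [[0,[0.4,-0.6,0],0],[0,[0.6,-0.9,0],0],[0,[0.6,-0.9,0],0],[0,[0.6,-0.9,0],0],[0,[0.6,-0.9,0],0],[0,[0.6,-0.9,0],0],[0,[0.6,-0.9,0],0],[0,[0.6,-0.9,0],0],[0,[0.6,-0.9,0],0],[0,[0.6,-0.9,0],0],[0,[0.6,-0.9,0],0],[0,[0.6,-0.9,0],0],[0,[0.6,-0.9,0],0],[0,[0.6,-0.9,0],0],[0,[0.6,-0.9,0],0],[0,[0.6,-0.9,0],0],[0,[0.6,-0.9,0],0],[0,[0.6,-0.9,0],0],[0,[0.6,-0.9,0],0],[0,[0.6,-0.9,0],0]]}}

```text
time: 3.43
position: [0.529, -0.2225, 0.2534]
orientation: [-3.142, -0.0, -0.075]
force: [-0.6, -0.4, -0.1]
finger_gap: -0.0003
```

Emit:
{"api": "play_rows", "payload": {"increments": [[0,[0.6,-0.9,0],0],[0,[0.6,-0.9,0],0],[0,[0.6,-0.9,0],0],[0,[0.6,-0.9,0],0],[0,[0.6,-0.9,0],0],[0,[0,0,0],0],[0,[0,0,0],0],[0,[0,0,0],0]]}}

```text
time: 4.1
position: [0.6112, -0.1174, 0.2532]
orientation: [3.141, 0.0, -0.074]
force: [0.2, 0.2, -0.4]
finger_gap: -0.0
```

```bash
cat >> h.py <<'E'
TH=-.0745;O=np.array([.6146,-.1002])
def st():
    s=monitor.read_state();w=s["position"]
    c,sn=np.cos(TH),np.sin(TH);Rm=np.array([[c,-sn],[sn,c]])
    p=Rm.T@(w[:2]-O)*1000
    print("t",s["time"],"case xy",p,"tipz",(w[2]-.022)*1000,"rpy",s["orientation"],"F",s["force"],"gap",s["finger_gap"])
E
python3 -c "
from h import *;st()"
```

```text
t 4.1 case xy [ -2.1446 -17.4399] tipz 231.2147978866739 rpy [ 3.1415  0.0003 -0.0735] F [ 0.2001  0.2414 -0.4005] gap -3.4114892203239415e-05
```

Emit:
{"api": "play_rows", "payload": {"increments": [[0,[0.08,-0.3,0.4],0],[0,[0,0,0.8],0],[0,[0,0,0.8],0],[0,[0,0,0.8],0],[0,[0,0,0.8],0],[0,[0,0,0.8],0],[0,[0,0,0.8],0],[0,[0,0,0.8],0],[0,[0,0,0.8],0],[0,[0,0,0.4],0],[0,[0,0,0],0],[0,[0,0,0],0]]}}

```text
time: 5.1
position: [0.6139, -0.1104, 0.0734]
orientation: [-3.141, 0.0, -0.074]
force: [-1.0, -0.2, -0.0]
finger_gap: -0.0
```

```bash
python3 - <<'E'
from h import *
st()
a=snapshot("top")[140:215,310:410,::-1]; b=snapshot("side")[120:220,260:400,::-1]
cv2.imwrite("pics/e.png",np.vstack([cv2.resize(a,(400,300),interpolation=2),cv2.resize(b,(400,286),interpolation=2)]))
E
```

```text
t 5.1 case xy [  0.0181 -10.2609] tipz 51.393561408419515 rpy [-3.1415  0.0004 -0.0739] F [-1.     -0.1629 -0.0282] gap -2.6283326969385624e-05
```

View pics/e.png

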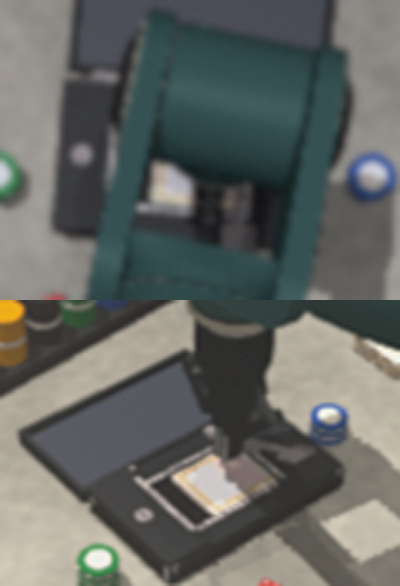

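The fingertips stand over the plaque's rear half and clear of the latch arm, so I'll lower them gently.

Emit:
{"api": "play_rows", "payload": {"increments": [[0,[0,0,0.3],0],[0,[0,0,0.3],0],[0,[0,0,0.2],0],[0,[0,0,0.1],0],[0,[0,0,0.05],0],[0,[0,0,0],0],[0,[0,0,0],0]]}}

```text
time: 5.78
position: [0.6142, -0.1103, 0.0497]
orientation: [3.142, -0.0, -0.073]
force: [-0.8, -0.2, -0.1]
finger_gap: 0.0
```

Emit:
{"api": "play_rows", "payload": {"increments": [[0,[0,0,0.02],0],[0,[0,0,0],0],[0,[0,0,0.02],0],[0,[0,0,0],0]]}}

```text
time: 6.12
position: [0.6141, -0.1103, 0.0486]
orientation: [-3.142, -0.0, -0.073]
force: [-0.1, -0.7, -0.0]
finger_gap: -0.0003
```

Emit:
{"api": "play_rows", "payload": {"increments": [[0,[0,0,0.02],0],[0,[0,0,0],0],[0,[0,0,0],0]]}}

```text
time: 6.37
position: [0.6141, -0.1103, 0.0481]
orientation: [-3.142, -0.0, -0.073]
force: [-0.3, -0.6, 0.1]
finger_gap: 0.0005
```

Emit:
{"api": "play_rows", "payload": {"increments": [[0,[0,0,0.03],0],[0,[0,0,0],0],[0,[0,0,0.02],0],[0,[0,0,0],0],[0,[0,0,0],0]]}}

```text
time: 6.78
position: [0.614, -0.1103, 0.0468]
orientation: [-3.142, 0.0, -0.073]
force: [-0.9, -0.6, -0.3]
finger_gap: -0.0
```

Emit:
{"api": "play_rows", "payload": {"increments": [[0,[0,0,0.012],0],[0,[0,0,0],0],[0,[0,0,0],0]]}}

```text
time: 7.03
position: [0.6141, -0.1103, 0.0465]
orientation: [-3.142, 0.0, -0.073]
force: [-0.4, -0.3, 0.2]
finger_gap: -0.0
```

Emit:
{"api": "play_rows", "payload": {"increments": [[0,[0,0,0.012],0],[0,[0,0,0],0],[0,[0,0,0],0]]}}

```text
time: 7.28
position: [0.614, -0.1103, 0.0462]
orientation: [-3.142, 0.0, -0.073]
force: [0.5, 0.6, 0.5]
finger_gap: 0.0003
```

Emit:
{"api": "play_rows", "payload": {"increments": [[0,[0,0,0.012],0],[0,[0,0,0],0],[0,[0,0,0],0]]}}

```text
time: 7.53
position: [0.6141, -0.1103, 0.0461]
orientation: [3.142, -0.0, -0.073]
force: [0.4, 0.4, 2.4]
finger_gap: -0.0002
```

Emit:
{"api": "play_rows", "payload": {"increments": [[0,[0,0,0.008],0],[0,[0,0,0],0],[0,[0,0,0],0]]}}

```text
time: 7.78
position: [0.6142, -0.1103, 0.046]
orientation: [3.142, -0.0, -0.073]
force: [-1.6, 0.1, 4.6]
finger_gap: -0.0001
```

Emit:
{"api": "play_rows", "payload": {"increments": [[0,[0,0,0.015],0],[0,[0,0,0.015],0],[0,[0,0,0],0],[0,[0,0,0],0]]}}

```text
time: 8.12
position: [0.6144, -0.1104, 0.046]
orientation: [3.141, -0.001, -0.073]
force: [-4.9, 0.6, 12.1]
finger_gap: 0.0003
```

Emit:
{"api": "play_rows", "payload": {"increments": [[0,[0,0,0.01],0],[0,[0,0,0],0],[0,[0,0,0],0]]}}

```text
time: 8.37
position: [0.6145, -0.1104, 0.046]
orientation: [3.141, -0.001, -0.073]
force: [-4.8, 1.7, 14.4]
finger_gap: 0.0005
```

Emit:
{"api": "play_rows", "payload": {"increments": [[0,[0,0,0.008],0],[0,[0,-0.02,0],0],[0,[0,-0.04,0],0],[0,[0,-0.06,0],0],[0,[0,-0.06,0],0],[0,[0,0,0],0]]}}

```text
time: 8.87
position: [0.6153, -0.1063, 0.046]
orientation: [3.141, -0.003, -0.073]
force: [-0.3, -2.3, 12.5]
finger_gap: 0.0002
```

Emit:
{"api": "play_rows", "payload": {"increments": [[0,[0,-0.06,0],0],[0,[0,-0.08,0],0],[0,[0,-0.08,0],0],[0,[0,-0.08,0],0],[0,[0,-0.08,0],0],[0,[0,-0.04,0],0],[0,[0,0,0],0]]}}

```text
time: 9.45
position: [0.6161, -0.0957, 0.046]
orientation: [3.141, -0.003, -0.073]
force: [-0.3, -2.1, 12.4]
finger_gap: -0.0
```

Emit:
{"api": "play_rows", "payload": {"increments": [[0,[0,-0.06,0.01],0],[0,[0,-0.08,0.006],0],[0,[0,-0.08,0],0],[0,[0,-0.08,0],0],[0,[0,-0.08,0],0],[0,[0,-0.08,0],0],[0,[0,-0.08,0],0],[0,[0,-0.06,0],0],[0,[0,0,0],0]]}}

```text
time: 10.2
position: [0.6174, -0.0808, 0.046]
orientation: [3.141, -0.003, -0.073]
force: [0.5, -3.2, 14.3]
finger_gap: -0.0003
```

```bash
python3 - <<'E'
from h import *
st()
b=snapshot("side")[130:220,260:390,::-1]
cv2.imwrite("pics/f.png",cv2.resize(b,None,fx=6,fy=6,interpolation=2))
E
```

```text
t 10.2 case xy [ 1.3664 19.5112] tipz 23.971811855347497 rpy [ 3.1405 -0.0033 -0.0732] F [ 0.5138 -3.1891 14.2567] gap -0.0002938535381173567
```

View pics/f.png

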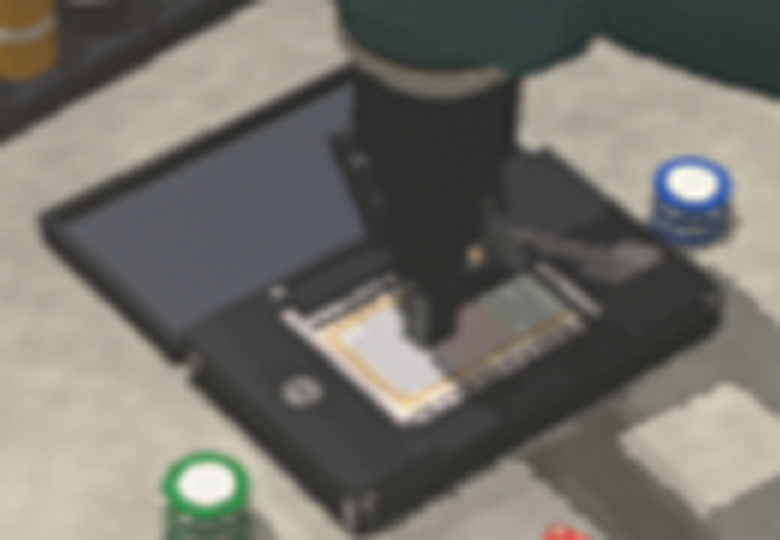

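The plaque is moving with the fingertips and its front edge is almost at the cover at (400,415). I'll add a little press and continue.

Emit:
{"api": "play_rows", "payload": {"increments": [[0,[0,-0.06,0.01],0],[0,[0,-0.06,0.004],0],[0,[0,-0.08,0],0],[0,[0,-0.08,0],0],[0,[0,-0.06,0],0],[0,[0,0,0],0]]}}

```text
time: 10.75
position: [0.6183, -0.0725, 0.046]
orientation: [3.14, -0.004, -0.073]
force: [-0.3, -3.6, 16.3]
finger_gap: 0.0001
```

Emit:
{"api": "play_rows", "payload": {"increments": [[0,[0,-0.06,0],0],[0,[0,-0.06,0],0],[0,[0,-0.04,0],0],[0,[0,0,0],0]]}}

```text
time: 11.08
position: [0.6185, -0.0689, 0.0459]
orientation: [3.14, -0.004, -0.073]
force: [-0.9, -5.3, 16.5]
finger_gap: -0.0
```

Emit:
{"api": "play_rows", "payload": {"increments": [[0,[0,-0.06,0.006],0],[0,[0,-0.06,0],0],[0,[0,-0.06,0],0],[0,[0,-0.06,0],0],[0,[0,0,0],0]]}}

```text
time: 11.5
position: [0.619, -0.063, 0.046]
orientation: [3.14, -0.004, -0.073]
force: [-1.6, -6.8, 18.9]
finger_gap: -0.0003
```

Emit:
{"api": "play_rows", "payload": {"increments": [[0,[0,-0.06,0],0],[0,[0,-0.06,0],0],[0,[0,-0.04,0],0],[0,[0,0,0],0]]}}

```text
time: 11.83
position: [0.6193, -0.059, 0.0459]
orientation: [3.14, -0.004, -0.073]
force: [0.5, -7.6, 18.8]
finger_gap: 0.0004
```

```bash
python3 -c "
from h import *;st()"
```

```text
t 11.8333 case xy [ 1.5932 41.4158] tipz 23.942160845904468 rpy [ 3.1396 -0.0041 -0.0734] F [ 0.487  -7.6    18.8042] gap 0.0003975047734077405
```

Emit:
{"api": "play_rows", "payload": {"increments": [[0,[0,-0.06,0],0],[0,[0,-0.04,0],0],[0,[0,-0.04,0],0],[0,[0,0,0],0]]}}

```text
time: 12.17
position: [0.6195, -0.0557, 0.046]
orientation: [3.139, -0.004, -0.073]
force: [-1.1, -9.5, 18.0]
finger_gap: -0.0004
```

Emit:
{"api": "play_rows", "payload": {"increments": [[0,[0,-0.04,0],0],[0,[0,-0.04,0],0],[0,[0,0,0],0]]}}

```text
time: 12.42
position: [0.6197, -0.0539, 0.046]
orientation: [3.139, -0.004, -0.073]
force: [-0.8, -11.1, 18.6]
finger_gap: 0.0002
```

```bash
python3 -c "
from h import *;st()
b=snapshot('side')[130:220,260:390,::-1]
cv2.imwrite('pics/g.png',cv2.resize(b,None,fx=6,fy=6,interpolation=2))"
```

```text
t 12.4167 case xy [ 1.6591 46.5601] tipz 23.97034594818941 rpy [ 3.139  -0.0042 -0.0734] F [ -0.7779 -11.1217  18.5965] gap 0.00019256052256464443
```

View pics/g.png

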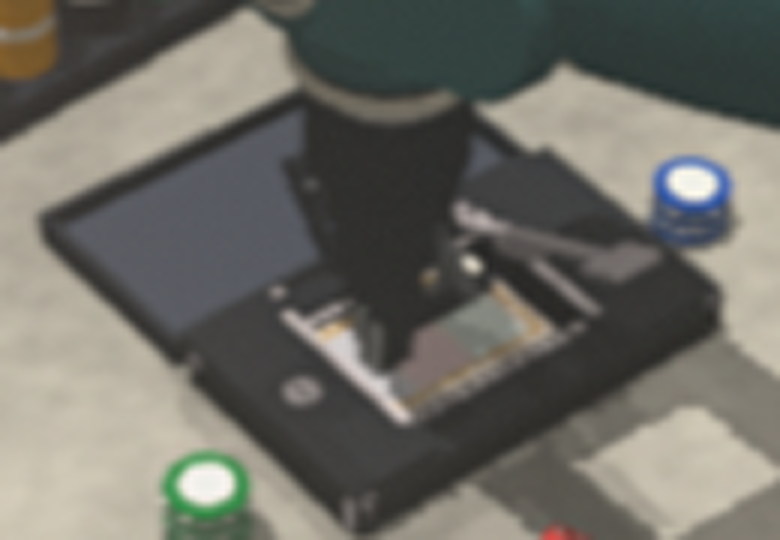

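```bash
python3 - <<'E'
from h import *
c,sn=np.cos(TH),np.sin(TH);R=np.array([[c,-sn],[sn,c]])
f=lambda u,v,z:R.T@(ray("side",(260+(u+.5)/6-.5,130+(v+.5)/6-.5),z)[:2]-O)*1000
print(f(500,280,.024),f(554,328,.024),"mouth",f(538,262,.034),f(597,312,.034),"cover",f(290,315,.034),f(405,420,.034))
im=cv2.imread("pics/g.png");
# profile along case y at x=-15 near the tail
c2=calibration("side");K=np.array(c2["intrinsics"]);T=np.linalg.inv(np.array(c2["world_from_camera"]))
raw=cv2.imread("pics/g.png")
for y in range(-46,-14,2):
    w=np.append(O+R@np.array([-.015,y/1000]),.024);p=K@(T[:3,:3]@w+T[:3,3]);p=p[:2]/p[2]
    u,v=(p[0]-260+.5)*6-.5,(p[1]-130+.5)*6-.5
    print(y,round(u),round(v),raw[int(round(v)),int(round(u))])
E
```

```text
[  9.6806 -35.1669] [-31.5262 -33.6485] mouth [  0.1384 -50.5407] [-43.3777 -49.6253] cover [44.9368 65.8676] [-42.0694  67.1047]
-46 551 298 [38 40 42]
-44 547 300 [40 42 43]
-42 544 302 [40 42 44]
-40 541 303 [41 43 44]
-38 538 305 [45 48 49]
-36 535 307 [65 70 75]
-34 532 309 [ 92 102 111]
-32 529 311 [111 129 144]
-30 525 312 [113 138 157]
-28 522 314 [119 145 165]
-26 519 316 [131 152 167]
-24 516 318 [139 154 163]
-22 513 320 [139 149 153]
-20 510 321 [134 142 141]
-18 506 323 [128 136 132]
-16 503 325 [127 135 131]
```

Emit:
{"api": "play_rows", "payload": {"increments": [[0,[0,-0.04,0.008],0],[0,[0,-0.04,0],0],[0,[0,0,0],0],[0,[0,0,0],0]]}}

```text
time: 12.8
position: [0.62, -0.052, 0.046]
orientation: [3.139, -0.004, -0.073]
force: [-1.7, -11.0, 19.5]
finger_gap: 0.0001
```

Emit:
{"api": "play_rows", "payload": {"increments": [[0,[0,-0.03,0],0],[0,[0,-0.03,0],0],[0,[0,0,0],0],[0,[0,0,0],0]]}}

```text
time: 13.13
position: [0.6201, -0.0505, 0.046]
orientation: [3.139, -0.005, -0.073]
force: [-1.5, -10.5, 19.2]
finger_gap: -0.0
```

```bash
cat > tail.py <<'E'
from h import *
c,sn=np.cos(TH),np.sin(TH);R=np.array([[c,-sn],[sn,c]])
c2=calibration("side");K=np.array(c2["intrinsics"]);T=np.linalg.inv(np.array(c2["world_from_camera"]))
im=snapshot("side")[:,:,::-1];cv2.imwrite("pics/raw.png",im);st();g=im.mean(2).astype(np.float32)
for x in(-20,-10):
    r=[]
    for y in range(-44,-19,2):
        w=np.append(O+R@np.array([x/1000,y/1000]),.024);p=K@(T[:3,:3]@w+T[:3,3]);p=p[:2]/p[2]
        r.append(int(cv2.getRectSubPix(g,(1,1),(float(p[0]),float(p[1])))[0,0]))
    print(x,r)
E
python3 tail.py
```

```text
t 13.1833 case xy [ 1.7539 49.9844] tipz 23.95856617278918 rpy [ 3.139  -0.0045 -0.0735] F [ -0.7489 -11.44    19.7226] gap 0.0005971351073428622
-20 [41, 42, 43, 54, 73, 100, 121, 133, 141, 148, 156, 162, 162]
-10 [41, 41, 44, 52, 72, 98, 121, 138, 148, 154, 153, 148, 140]
```

The tail stayed at the same reading while the tips slid on with the horizontal force levelled at about 11 N. That is far above the follower's friction, so the plaque is at its stop. I'll lift off and go over the latch tab.

Emit:
{"api": "play_rows", "payload": {"increments": [[0,[0,0,-0.1],0],[0,[0,0,-0.4],0],[0,[0,0,-0.8],0],[0,[0,0,-0.9],0],[0,[0,0,-0.9],0],[0,[0,0,-0.9],0],[0,[-0.5,0.5,0],0],[0,[-0.7,0.75,0],0],[0,[-0.7,0.75,0],0],[0,[-0.7,0.75,0],0],[0,[-0.68,0.75,0],0],[0,[0,0,0],0],[0,[0,0,0],0],[0,[0,0,0],0]]}}

```text
time: 14.35
position: [0.5306, -0.1301, 0.1438]
orientation: [-3.141, -0.0, -0.073]
force: [1.0, 0.7, 0.0]
finger_gap: 0.0001
```

```bash
python3 tail.py; python3 -c "
import cv2
cv2.imwrite('pics/h.png',cv2.resize(cv2.imread('pics/raw.png')[130:220,260:390],None,fx=6,fy=6,interpolation=2))"
```

```text
t 14.4 case xy [-81.4039 -35.8113] tipz 121.61503947194436 rpy [-3.1414 -0.0002 -0.0729] F [0.6137 0.0057 0.2503] gap 7.551194829087935e-05
-20 [44, 44, 46, 64, 92, 128, 157, 172, 182, 190, 199, 206, 208]
-10 [44, 43, 48, 62, 90, 125, 155, 177, 189, 197, 202, 207, 207]
```

View pics/h.png

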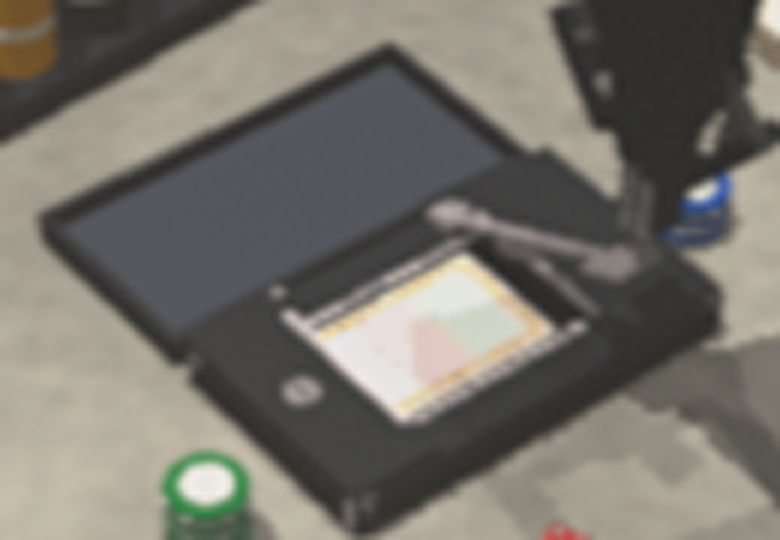

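The plaque now fills the bay up to the cover edge, with a gap behind its tail at about (560,300). The latch is still up and the tips hang over its tab. I'll push it down.

Emit:
{"api": "play_rows", "payload": {"increments": [[0,[0.1,0.1,0.3],0],[0,[0,0,0.4],0],[0,[0,0,0.3],0],[0,[0,0,0.2],0],[0,[0,0,0.2],0],[0,[0,0,0.2],0],[0,[0,0,0.2],0],[0,[0,0,0.2],0],[0,[0,0,0.2],0],[0,[0,0,0],0]]}}

```text
time: 15.23
position: [0.5324, -0.1328, 0.0873]
orientation: [-3.141, 0.001, -0.073]
force: [-0.2, 0.2, -0.9]
finger_gap: 0.0
```

Emit:
{"api": "play_rows", "payload": {"increments": [[0,[0,0,0.2],0],[0,[0,0,0.2],0],[0,[0,0,0.2],0],[0,[0,0,0.2],0],[0,[0,0,0.2],0],[0,[0,0,0.1],0],[0,[0,0,0],0]]}}

```text
time: 15.82
position: [0.5324, -0.1329, 0.0601]
orientation: [-3.141, 0.001, -0.073]
force: [-0.8, 0.4, 0.1]
finger_gap: 0.0002
```

```bash
python3 -c "
from h import *;st()"
```

```text
t 15.8167 case xy [-79.5396 -38.6934] tipz 38.05889864298506 rpy [-3.1414  0.001  -0.0733] F [-0.8321  0.3654  0.1198] gap 0.00020657602904007808
```

```bash
python3 tail.py; python3 -c "
from h import *
b=snapshot('top')[140:215,310:410,::-1]
a=cv2.imread('pics/raw.png')[130:220,290:400]
cv2.imwrite('pics/i.png',np.vstack([cv2.resize(a,(396,324),interpolation=2),cv2.resize(b,(396,270),interpolation=2)]))"
```

```text
t 15.8667 case xy [-79.3744 -38.6947] tipz 38.52660686726974 rpy [-3.1415  0.0005 -0.0732] F [ 0.4245  0.1026 -0.383 ] gap -0.00019175200807036656
-20 [108, 82, 61, 69, 94, 130, 160, 177, 187, 195, 203, 210, 212]
-10 [118, 104, 94, 92, 106, 131, 159, 181, 193, 202, 207, 211, 212]
```

View pics/i.png

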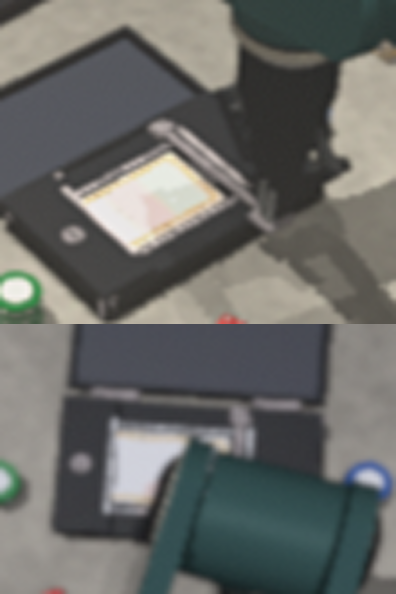

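The latch has come down with the tips and is nearly flat, so I'll press the last few millimetres until the force rises.

Emit:
{"api": "play_rows", "payload": {"increments": [[0,[0,0,0.1],0],[0,[0,0,0.06],0],[0,[0,0,0],0]]}}

```text
time: 16.17
position: [0.5327, -0.1329, 0.0567]
orientation: [3.142, -0.0, -0.073]
force: [0.1, -0.4, -0.7]
finger_gap: 0.0006
```

Emit:
{"api": "play_rows", "payload": {"increments": [[0,[0,0,0.04],0],[0,[0,0,0.03],0],[0,[0,0,0],0]]}}

```text
time: 16.42
position: [0.5327, -0.1329, 0.0551]
orientation: [-3.142, 0.0, -0.073]
force: [0.2, -0.2, -0.1]
finger_gap: -0.0002
```

```bash
python3 -c "
from h import *;st()"
```

```text
t 16.4167 case xy [-79.2696 -38.716 ] tipz 33.06131810862529 rpy [-3.1416  0.     -0.0732] F [ 0.1577 -0.2315 -0.1039] gap -0.0001617424554403725
```

Emit:
{"api": "play_rows", "payload": {"increments": [[0,[0,0,0.03],0],[0,[0,0,0.02],0],[0,[0,0,0],0],[0,[0,0,0],0]]}}

```text
time: 16.75
position: [0.5328, -0.133, 0.0547]
orientation: [3.142, -0.0, -0.073]
force: [-5.1, 1.7, 10.8]
finger_gap: -0.0002
```

Emit:
{"api": "play_rows", "payload": {"increments": [[0,[0,0,0.02],0],[0,[0,0,0.01],0],[0,[0,0,0],0],[0,[0,0,0],0]]}}

```text
time: 17.08
position: [0.5328, -0.133, 0.0545]
orientation: [3.141, -0.0, -0.073]
force: [-8.3, 2.7, 17.8]
finger_gap: 0.0001
```

The tips meet a firm stop at z 32.5 mm with 18 N, which is the fully-down height. I'll back off.

Emit:
{"api": "play_rows", "payload": {"increments": [[0,[0,0,-0.1],0],[0,[0,0,-0.4],0],[0,[0,0,-0.8],0],[0,[0,0,-0.9],0],[0,[0,0,-0.9],0],[0,[0,0,-0.9],0],[0,[0,0,-0.9],0],[0,[-0.7,0.7,0],0],[0,[-0.7,0.9,0],0],[0,[-0.7,0.9,0],0],[0,[-0.7,0.9,0],0],[0,[-0.7,0.9,0],0],[0,[-0.7,0.9,0],0],[0,[-0.7,0.9,0],0],[0,[0,0,0],0],[0,[0,0,0],0],[0,[0,0,0],0]]}}

```text
time: 18.5
position: [0.3995, -0.2759, 0.176]
orientation: [-3.142, -0.0, -0.074]
force: [0.2, -0.7, -0.5]
finger_gap: 0.0
```

```bash
python3 tail.py; python3 -c "
from h import *
b=snapshot('top')[115:230,290:420,::-1]
a=cv2.imread('pics/raw.png')[130:220,260:390]
cv2.imwrite('pics/j.png',np.hstack([cv2.resize(a,(400,277),interpolation=2),cv2.resize(b,(313,277),interpolation=2)]))"
```

```text
t 18.55 case xy [-201.1893 -190.9416] tipz 153.91427875971738 rpy [-3.1415 -0.0003 -0.0729] F [-0.3608 -0.7467  0.2901] gap 7.315626135267843e-05
-20 [136, 113, 86, 82, 98, 135, 169, 187, 198, 206, 215, 221, 223]
-10 [137, 117, 99, 95, 114, 145, 173, 194, 205, 212, 218, 223, 223]
```

View pics/j.png

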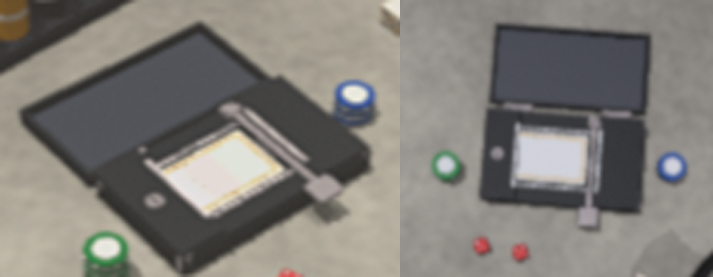

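The latch lies flat across the channel behind the tail, with its tab at (325,188) in the left panel. The plaque fills the bay, and the chips and dice are where they were. I'll hand in.

```bash
python3 -c "
from plant import ticket
print(ticket.hand_in())"
```

```text
the job is handed in; nothing more can be done
None
```

I slid the plaque home, pushed the latch down behind it, backed off and handed the job in at about 18.6 s; no verdict is reported.

- **Pressing:** the readings at the end of each move stayed at or below about 20 N of press. Forces between those readings were not recorded.
- **Plaque home:** I slid it until the fingertips slipped at the end stop, with about 11 N of sideways force, while the latch was still up. The tail edge did not move during that last push or after the tips were lifted. The camera put the tail at y ≈ -34.5 mm against the nominal -33 mm. That is inside the 3 mm tolerance, but only as good as my measurement (about 2 mm).
- **Latch down:** I pushed its tab to a firm stop at tip height z ≈ 32.5 mm with 18 N, against 33 mm nominal for fully down. The last pictures show it lying flat behind the plaque.
- **Other things on the counter:** the chip stacks and dice look unmoved in the last pictures. The comb, paddle and spare plaques were outside those crops, but the arm did not go down near them.

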